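# Probe two irrigation valves, then press the tester into its snap cap

### The job

Take the yellow tester out of its grey cradle and, holding it upright, press its probe tip down on the sprung brass stud of the red-marked valve until the stud gives, then do the same on the blue-marked valve. Then push the tester's nose straight down into the snap cap standing in the green dock: keep pushing past the click until its shoulder has pressed the orange collar well down, and finish while still gripping the tester and holding it pressed there. Leave the sprinkler, the white coupling and the carton where they are.

Things in the scene. Friction and masses are not known exactly. Their poses are not given: they have to be found in the camera images.
- tester_grip (a point): Axis of the tester's yellow round rubber handle (28 mm diameter, 70 to 150 mm above the probe tip), half-way up it, 110 mm above the tip. z runs up the tester. Tester: about 250 g, 150 mm long, starts upright, tip down, in the cradle
- tester_tip (a point): Lower end of the tester's steel probe (6 mm diameter, 20 mm long). Above it the black nose: cone 10 to 23 mm diameter (20 to 29 mm above the tip), short 23 mm ridge (to 30.5 mm), tapering to a 15 mm stem (38 to 62 mm); then the shoulder, a disc 32 mm in diameter, 62 to 70 mm above the tip
- cradle: Grey cradle fixed to the bench: 80 mm square foot and upright tube, about 50 mm outer diameter. Origin on the bench under the tube's axis. The tester's shoulder rests on the tube's rim 78 mm above the bench, so its tip starts 16 mm above the bench; it lifts straight out
- valve_red: Black irrigation valve, red marking, fixed to the bench: bonnet 84 mm diameter, 70 mm high, pipe stubs 130 mm long overall along its x. Origin on the bench straight below the stud. A black solenoid (22 mm diameter, top 106 mm above the bench) stands 28 mm from the stud towards the valve's +x
- stud_red_top (a point): Centre of the flat top of the red valve's brass test stud: 16 mm in diameter, 90 mm above the bench when free, in a red ring 32 mm in diameter. It sinks vertically when pressed, up to 5 mm
- stud_red (a joint): How far the red valve's stud is pressed down, m: 0 free, 0.005 fully down. A spring resists with about 2 N at the start and 5.6 N fully down. It counts as pressed when at least 1 mm down for 0.1 s
- valve_blue: The same valve with blue marking; the two may stand in either place
- stud_blue_top (a point): Centre of the flat top of the blue valve's brass test stud; as the red one
- stud_blue (a joint): How far the blue valve's stud is pressed down, m; as the red one
- dock: Snap cap, mouth up, in a round green dock fixed to the bench (foot 90 mm diameter; cap 28 mm inner diameter). Origin on the bench on the cap's upright axis. Sprung balls inside resist the nose from when the tip is 40 mm above the bench, by up to 5 to 20 N; near 33 mm it clicks: the force drops sharply and the nose is drawn in (up to 8 N) until 23 mm. Cap floor 14 mm above the bench
- cap_mouth (a point): Centre of the cap's mouth, 84 mm above the bench: level with the top of the free orange collar, where the tester's shoulder first meets it (tip then 22 mm above the bench)
- cap_collar (a joint): How far the orange sprung collar round the cap's mouth (40 mm diameter) is pressed down, m: 0 free, 0.005 fully down (tip then 17 mm above the bench). Its spring resists with 3 N at the start and 9 N fully down; it rises again if pressing stops. Well down means 2 mm (5.4 N) or more
- sprinkler: Bystander: loose black pop-up sprinkler head standing upright, 52 mm in diameter, 94 mm high; origin under its centre
- coupling: Bystander: loose white pipe coupling standing on end, 48 mm in diameter, 45 mm high; origin under its centre
- carton: Bystander: loose cardboard carton 100 x 70 x 55 mm; origin under its centre

How it is judged:
By the outcome, as a careful person would: the job done as asked, in the order asked, and still so for the second after the job is handed in, while the arm keeps its last pose, push and grip.
It also fails if it takes over 61 s, if anything falls off the work surface, if the arm or the gripper's body presses on something with over 40 N, if the wrist force passes 120 N, or if a joint passes its speed limit or range.

### The arm

A 6-joint arm with a two-finger parallel gripper is mounted at the origin on the work surface. World frame = base frame: x ahead of the robot, y to its left, z up, the work surface at z = 0. Lengths are in m, angles in rad, forces in N, time in s.
With the tool pointing down it reaches from about 0.275 to 0.875 m from the base axis. Payload 12.5 kg.
Tool frame: the origin (TCP) lies at the very end of the fingers, on their centre line; the grasp point (between the pads) lies manip.grasp_offset behind it (manip.grasp_offset is the distance from the TCP to the grasp point, in m); x points along the fingers, z is the direction in which the jaws open and shut, and the axes are right-handed (so a half turn about x gives the same grasp; the last joint's range is limited). The gripper opens to 85 mm and grips with 20 to 120 N. Pads are 22 mm wide; open, the fingers measure 114 mm over their backs; the gripper's body (76 mm by 85 mm) begins 54 mm behind the grasp point. The pads swing forward as they close: fully open they stand 13 mm farther back than shut.
Start: joints at [1.086, 0.351, 1.652, -0, 1.139, -0.085], TCP at [0.214, 0.507, 0.231] pointing down, gripper open.
Joint ranges: [-2.75, 2.75], [-0.79, 2.1], [0.01, 2.65], [-1.57, 4.71], [0.07, 3.14], [-2.87, 2.87]. Speed limits (rad/s): [2.22, 2.22, 2.79, 3.14, 3.14, 3.14].

### API

Orientations are given as a rotation vector (axis times angle).
In Python, from rig import manip, eyes gives the robot as it stands. The module is installed in compiled form; this text tells all that it offers.
- The arm moves only by the tool servo_tool, never from a script. Its argument "deltas" is a list of rows, each an object with "fingers": the opening, from 0 (shut) to 1 (fully open); "linear": the shift along the tool's x, y, z as a fraction of full scale, a list of three; "roll": the turn about the tool's x as a fraction of full scale. In form: [{"fingers": fingers, "linear": [x, y, z], "roll": roll}, ...]. A call has 1 to 5 rows; each row shifts and turns the pose as measured when the row begins, along the tool's axes as they then stand; what a row does not reach is not made up. Full scale, the value 1, is 0.3 m for a shift and pi rad for a turn. A row lasts 1/12 s, in which the tool goes at most 41.7 mm and 7.16 degrees, less where a joint would pass 70% of its speed; a pose out of reach is approached as far as the arm can. A call with a number of a shift or a turn outside -1 to 1 is refused whole. A call with a gripper value outside its range is refused whole. The fingers move at their own pace and stop on an object; the grip force is fixed at half the most. Time passes only in rows, so rows that do not move let the fingers close. It gives the time, the measured TCP pose, the force and the opening at its end, in the units of the state.
- manip.get_state(): the state, without advancing time (a new reading comes with each control period).
- eyes.read_camera(name): name is "scene" or "top" or "wrist"; returns a dict with "color" (420x560x3 uint8, blue, green, red), "range_z" (420x560 float32, m along the optical axis (not along the pixel's ray), 0 where there is no reading), "vfov" (degrees; the focal length in pixels is half the picture's height over the tangent of half this angle, whatever the lens; pixels are square), "cx", "cy" (the principal point, pixels), "k1" (the pictures are not rectified: a ray, as slopes to the right and down, at radius r is drawn at 1 + k1 r^2 times it, then the intrinsics apply), "cam_to_world" (4x4, takes a point from camera to world coordinates); the wrist camera has in their place "hand_eye" (4x4, takes a point from camera to tool coordinates, whose origin is the TCP and whose axes are the tool frame's). Camera axes: x right, y up, looking along -z (the intrinsics and any distortion apply to the point x, -y, -z); pixel columns grow to the right and rows downward; lengths in m; the calibration is good to about 2 mm. A picture is of the moment at which its call begins: read the wrist's pose just before it.
- manip.close_job(): hands the job in, once; it reports no verdict.
The state is a dict: "time_s": time; "qpos": joint angles; "qvel": joint speeds; "effort": joint torques, N m; "ee_pos": TCP position; "tool_rot": TCP orientation; "contact_force": force on the tool from outside, world axes, zero at the start; "wrist_torque": the same for the moment, N m; "finger_gap": finger opening in m.
Only numpy, scipy, OpenCV 4.12 (cv2) and the standard library are available. Lean on these libraries where they do the work, as an engineer would, in place of code of your own. Each camera call takes 0.05 s, during which the arm holds its last target. There are 200 camera calls.

## Working session

There is one attempt and no reset: what is moved stays moved. The work goes in short steps, Python scripts to look and compute and a tool call to move; the robot and the scene stay as the last step left them, time stands still between calls to the robot, and variables do not carry over. Pictures are saved under pics/ and viewed, about 8 in all and at most 12, crops included, and the job is handed in when it is done.

Besides the shell and the picture viewer there is one more tool, called after "Request:" in YAML: its name, and indented under it one key for each argument. servo_tool: Moves the arm, as the interface text tells. Shift numbers are shares of 0.3 m and turn numbers shares of pi rad, none past 1 either way. Its arguments: {"type":"object","properties":{"deltas":{"type":"array","items":{"type":"object","properties":{"fingers":{"type":"number"},"linear":{"type":"array","items":{"type":"number"}},"roll":{"type":"number"}}}}},"required":["deltas"]}

```bash
mkdir -p pics; cat > h.py <<'E'
import numpy as np, cv2, pickle
from scipy.spatial.transform import Rotation as R
from rig import manip, eyes
def cloud(c, T=None):
    h,w=c["range_z"].shape; f=h/2/np.tan(np.radians(c["vfov"])/2)
    K=np.array([[f,0,c["cx"]],[0,f,c["cy"]],[0,0,1]])
    u,v=np.meshgrid(np.arange(w),np.arange(h))
    p=cv2.undistortPoints(np.stack([u,v],-1).reshape(-1,1,2).astype(np.float64),K,np.array([c["k1"],0,0,0,0.])).reshape(h,w,2)
    z=c["range_z"]; P=np.stack([p[...,0]*z,-p[...,1]*z,-z,np.ones_like(z)],-1)
    T=c["cam_to_world"] if T is None else T
    return (P@np.array(T).T)[...,:3], z>0
def tool(s):
    T=np.eye(4);T[:3,:3]=R.from_rotvec(s["tool_rot"]).as_matrix();T[:3,3]=s["ee_pos"];return T
E
python3 - <<'E'
from h import *
s=manip.get_state();print(s, manip.grasp_offset); print(tool(s).round(3))
for n in("scene","top","wrist"):
    c=eyes.read_camera(n); pickle.dump(c,open(n+".pkl","wb")); cv2.imwrite(f"pics/{n}0.png",c["color"]); print(n,c["vfov"],c["k1"],np.array(c.get("cam_to_world",c.get("hand_eye"))).round(3).tolist())
E
```

```text
{'time_s': 0.0, 'qpos': array([ 1.08639477e+00,  3.51261492e-01,  1.65242297e+00,  4.52524111e-05,
        1.13910614e+00, -8.46257438e-02]), 'qvel': array([-0.00026926, -0.00154652,  0.0003912 ,  0.00077971,  0.00053567,
       -0.00040419]), 'effort': array([ 3.15529913e-03, -5.06115675e+01, -2.91406775e+01,  2.70386585e-05,
        4.62325697e-03, -1.76252154e-06]), 'ee_pos': array([0.21389097, 0.50634577, 0.23074502]), 'tool_rot': array([-0.91044851,  1.37331531,  0.90956058]), 'contact_force': array([-0.18997101,  1.32725799, -0.24246689]), 'wrist_torque': array([-0.05803732, -0.00215023, -0.01136796]), 'finger_gap': 0.08524062625893988} 0.0187
[[-0.001 -0.921  0.389  0.214]
 [-0.001  0.389  0.921  0.506]
 [-1.     0.    -0.001  0.231]
 [ 0.     0.     0.     1.   ]]
scene 56.79366788549853 -0.016239692132582834 [[0.306, -0.766, 0.565, 1.036], [0.952, 0.254, -0.171, -0.115], [-0.013, 0.59, 0.807, 0.773], [0.0, 0.0, 0.0, 1.0]]
top 50.68409339153372 -0.1479121337849709 [[-0.006, 0.994, -0.111, 0.464], [-1.0, -0.009, -0.027, 0.006], [-0.028, 0.111, 0.993, 1.213], [0.0, 0.0, 0.0, 1.0]]
wrist 63.70302753666397 0.019740707194555236 [[-0.0, 0.284, -0.959, -0.143], [-0.0, 0.959, 0.284, 0.072], [1.0, 0.0, 0.0, -0.0], [0.0, 0.0, 0.0, 1.0]]
```

View pics/top0.png

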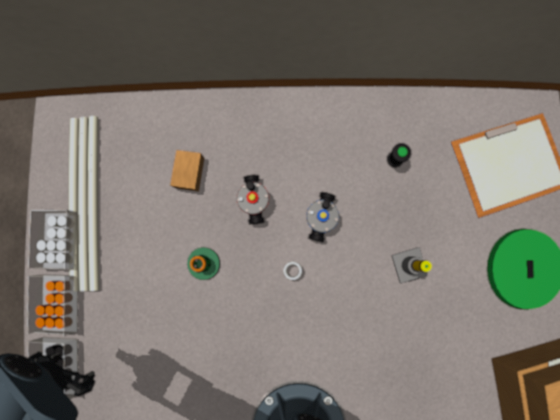

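View pics/scene0.png

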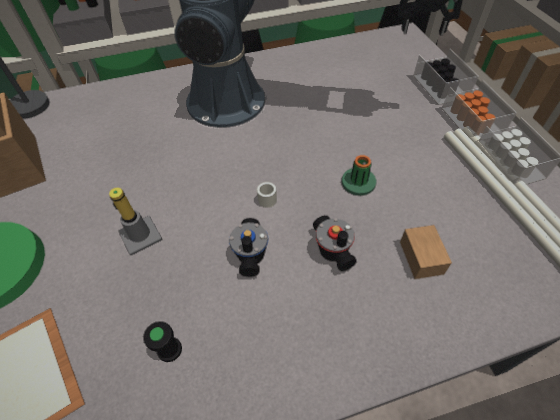

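The top view shows the tester at (425,266), red stud (253,198), blue stud (322,216), dock (199,264), coupling (292,271), carton (187,170) and sprinkler (400,154). The scene view agrees: tester (122,205), blue (248,238), red (336,235), dock (361,165).

```bash
python3 - <<'E'
from h import *
for n in("top","scene"):
    c=pickle.load(open(n+".pkl","rb")); P,ok=cloud(c); hsv=cv2.cvtColor(c["color"],cv2.COLOR_BGR2HSV)
    H,S,V=[hsv[...,i].astype(int) for i in range(3)]
    z=P[...,2]; x=P[...,0];y=P[...,1]
    b=ok&(x>.3)&(x<.8)&(abs(y)<.4)&(abs(z)<.02); print(n,"bench z",np.median(z[b]))
    def rep(l,m):
        m=m&ok
        if m.sum()<3: print(l,m.sum());return
        q=P[m]; print(l,m.sum(),"med",np.median(q,0).round(4),"mid",((q.max(0)+q.min(0))/2).round(4),"ext",(q.max(0)-q.min(0)).round(3))
    box=(x>.2)&(x<.8)&(abs(y)<.45)
    rep("yellow",box&(H>22)&(H<34)&(S>150)&(V>90)&(z>.08))
    rep("yellow top",box&(z>.158)&(z<.175)&(S>100)&(H>20)&(H<36)&(y<-.1))
    rep("orange collar",box&((H<16))&(S>150)&(z>.075)&(z<.09)&(y>.1))
    rep("red ring",box&((H<6)|(H>172))&(S>150)&(z>.06)&(z<.1)&(y<.15)&(y>0))
    rep("blue ring",box&(H>105)&(H<130)&(S>120)&(z>.06)&(z<.1)&(y>-.2)&(y<.1))
    rep("stud tops",box&(z>.083)&(z<.096)&(H>8)&(H<30)&(S>80)&(y>0.06)&(y<.15)&(x>.48))
    rep("stud tops",box&(z>.083)&(z<.096)&(H>8)&(H<30)&(S>80)&(y<0.06)&(y>-.15)&(x>.48))
    rep("green dockfoot",box&(H>40)&(H<90)&(S>80)&(z>.003)&(z<.03)&(y>.1))
    rep("solen",box&(z>.1)&(z<.112)&(x>.45)&(y<.2)&(y>0.05))
    rep("solen",box&(z>.1)&(z<.112)&(x>.45)&(y<.05)&(y>-.15))
    rep("sprinkler",box&(z>.085)&(z<.1)&(y<-.15)&(x>.55))
    rep("coupling",box&(z>.035)&(z<.06)&(y<.08)&(y>-.05)&(x>.35)&(x<.48))
c=pickle.load(open("top.pkl","rb"))["color"]; d=pickle.load(open("scene.pkl","rb"))["color"]
r=lambda a:cv2.resize(a,(390,300),interpolation=cv2.INTER_CUBIC)
cv2.imwrite("pics/crops.png",np.vstack([np.hstack([r(c[160:250,230:347]),r(c[225:309,375:484])]),np.hstack([r(d[200:290,270:387]),r(d[190:280,190:307])])]))
E
```

```text
top bench z 0.0001984116067862418
yellow 144 med [ 0.4452 -0.2939  0.1637] mid [ 0.5267 -0.0956  0.1289] ext [0.196 0.435 0.083]
yellow top 109 med [ 0.4408 -0.3006  0.1653] mid [ 0.4405 -0.302   0.1643] ext [0.029 0.027 0.012]
orange collar 110 med [0.6108 0.1267 0.0814] mid [0.5323 0.1896 0.082 ] ext [0.203 0.171 0.012]
red ring 51 med [0.618  0.1146 0.0794] mid [0.6226 0.1175 0.0777] ext [0.03  0.026 0.013]
blue ring 58 med [ 0.5699 -0.0637  0.0799] mid [ 0.573  -0.064   0.0763] ext [0.032 0.029 0.016]
stud tops 32 med [0.6194 0.1164 0.0903] mid [0.6205 0.1167 0.0889] ext [0.013 0.015 0.009]
stud tops 20 med [ 0.5714 -0.0643  0.0904] mid [ 0.5714 -0.0646  0.0898] ext [0.011 0.01  0.006]
green dockfoot 480 med [0.4503 0.2461 0.0142] mid [0.4504 0.2565 0.0181] ext [0.081 0.081 0.023]
solen 59 med [0.6476 0.12   0.1059] mid [0.6481 0.1201 0.1063] ext [0.022 0.021 0.011]
solen 57 med [ 0.5977 -0.0691  0.1062] mid [ 0.598  -0.0701  0.1054] ext [0.02  0.018 0.009]
sprinkler 301 med [ 0.7338 -0.2722  0.0908] mid [ 0.7349 -0.2724  0.0916] ext [0.049 0.051 0.012]
coupling 114 med [0.4304 0
[... 531 characters left out ...]
.5871 -0.0696  0.0707] ext [0.053 0.06  0.021]
stud tops 45 med [0.6211 0.1152 0.0882] mid [0.6203 0.1162 0.0873] ext [0.015 0.015 0.008]
stud tops 36 med [ 0.5717 -0.0657  0.0887] mid [ 0.5721 -0.0664  0.0883] ext [0.015 0.013 0.005]
green dockfoot 441 med [0.4675 0.2438 0.0124] mid [0.4517 0.2547 0.0184] ext [0.087 0.085 0.023]
solen 78 med [0.6491 0.1188 0.1042] mid [0.6481 0.1193 0.1038] ext [0.02  0.02  0.007]
solen 78 med [ 0.5998 -0.0734  0.1043] mid [ 0.5992 -0.0736  0.1036] ext [0.021 0.021 0.007]
sprinkler 647 med [ 0.7355 -0.2739  0.0901] mid [ 0.7336 -0.2747  0.0911] ext [0.052 0.051 0.012]
coupling 167 med [0.4339 0.0131 0.0422] mid [0.4313 0.0137 0.0408] ext [0.048 0.047 0.011]
```

View pics/crops.png

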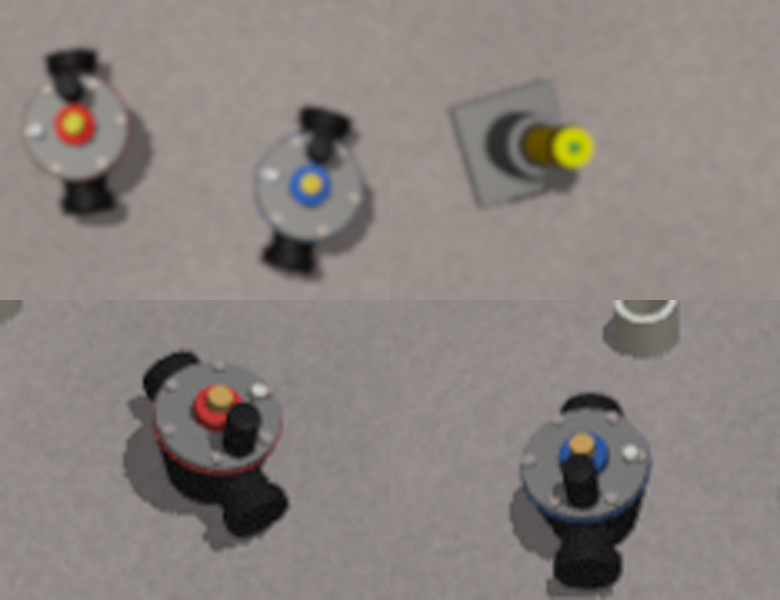

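Positions from the two cameras agree to about 2–3 mm. Moving over the tester, at the current height.

Request:
servo_tool:
  deltas:
    - {"fingers":1,"linear":[0,-0.083,-0.104],"roll":0}
    - {"fingers":1,"linear":[0,-0.083,-0.104],"roll":0}
    - {"fingers":1,"linear":[0,-0.083,-0.104],"roll":0}
    - {"fingers":1,"linear":[0,-0.083,-0.104],"roll":0}
    - {"fingers":1,"linear":[0,-0.083,-0.104],"roll":0}

```text
time_s: 0.57
ee_pos: [0.2672, 0.3122, 0.2287]
tool_rot: [-0.916, 1.371, 0.916]
contact_force: [0.6, 0.1, 0.4]
finger_gap: 0.0853
```

Request:
servo_tool:
  deltas:
    - {"fingers":1,"linear":[0,-0.083,-0.104],"roll":0}
    - {"fingers":1,"linear":[0,-0.083,-0.104],"roll":0}
    - {"fingers":1,"linear":[0,-0.083,-0.104],"roll":0}
    - {"fingers":1,"linear":[0,-0.083,-0.104],"roll":0}
    - {"fingers":1,"linear":[0,-0.083,-0.104],"roll":0}

```text
time_s: 0.98
ee_pos: [0.3219, 0.1115, 0.2287]
tool_rot: [-0.919, 1.369, 0.918]
contact_force: [1.2, 0.1, 0.3]
finger_gap: 0.0856
```

Request:
servo_tool:
  deltas:
    - {"fingers":1,"linear":[0,-0.083,-0.104],"roll":0}
    - {"fingers":1,"linear":[0,-0.083,-0.104],"roll":0}
    - {"fingers":1,"linear":[0,-0.083,-0.104],"roll":0}
    - {"fingers":1,"linear":[0,-0.083,-0.104],"roll":0}
    - {"fingers":1,"linear":[0,-0.083,-0.104],"roll":0}

```text
time_s: 1.4
ee_pos: [0.3772, -0.0898, 0.2297]
tool_rot: [-0.92, 1.366, 0.916]
contact_force: [1.5, 0.8, 1.0]
finger_gap: 0.0855
```

Request:
servo_tool:
  deltas:
    - {"fingers":1,"linear":[0,-0.083,-0.104],"roll":0}
    - {"fingers":1,"linear":[0,-0.083,-0.104],"roll":0}
    - {"fingers":1,"linear":[0,-0.083,-0.104],"roll":0}
    - {"fingers":1,"linear":[0,-0.083,-0.104],"roll":0}
    - {"fingers":1,"linear":[0,-0.083,-0.104],"roll":0}

```text
time_s: 1.82
ee_pos: [0.4319, -0.2908, 0.2297]
tool_rot: [-0.917, 1.367, 0.914]
contact_force: [0.5, 0.7, 1.1]
finger_gap: 0.0852
```

```bash
cat >> h.py <<'E'
def go(target, T=None):
    "tool-frame shift, in units, to world target"
    T=tool(manip.get_state()) if T is None else T
    d=T[:3,:3].T@(np.array(target)-T[:3,3]); return (d/.3).round(4), np.linalg.norm(d).round(4)
def wrist(name=None):
    s=manip.get_state(); c=eyes.read_camera("wrist"); T=tool(s)
    if name: cv2.imwrite(f"pics/{name}.png",c["color"])
    P,ok=cloud(c,T@np.array(c["hand_eye"])); return s,T,c,P,ok
def circ(q):
    "Robust centre of a disc outline seen from above, points Nx3"
    (x,y),r=cv2.minEnclosingCircle((q[:,:2]*1000).astype(np.float32)); return round(x/1000,4),round(y/1000,4),round(r,1)
E
python3 - <<'E'
from h import *
s,T,c,P,ok=wrist("w1"); print(s["ee_pos"],T.round(4).tolist())
H,S,V=cv2.split(cv2.cvtColor(c["color"],cv2.COLOR_BGR2HSV))
m=ok&(P[...,2]>.1)&(P[...,2]<.175)&(H>20)&(H<36)&(S>100)&(abs(P[...,0]-.44)<.05)&(abs(P[...,1]+.303)<.05)
q=P[m];print(m.sum(),q.min(0),q.max(0))
for a,b in((.16,.172),(.14,.16),(.12,.14)):
    k=q[(q[:,2]>a)&(q[:,2]<b)]; print(a,len(k),circ(k) if len(k) else 0,k.mean(0).round(4))
print(go([.441,-.303,.231],T))
E
```

```text
[ 0.43194711 -0.29080004  0.22969915] [[0.0032, -0.9242, 0.3819, 0.4319], [-0.0005, 0.3819, 0.9242, -0.2908], [-1.0, -0.0032, 0.0007, 0.2297], [0.0, 0.0, 0.0, 1.0]]
1864 [ 0.42428146 -0.31807306  0.10001362] [ 0.45137117 -0.29102165  0.16824759]
0.16 1185 (0.4379, -0.3046, 13.8) [ 0.4369 -0.3041  0.1653]
0.14 233 (0.4368, -0.3046, 14.0) [ 0.4283 -0.2995  0.1499]
0.12 251 (0.4345, -0.3033, 13.3) [ 0.4284 -0.2997  0.1302]
(array([-0.0042, -0.0434, -0.0261]), np.float64(0.0152))
```

View pics/w1.png

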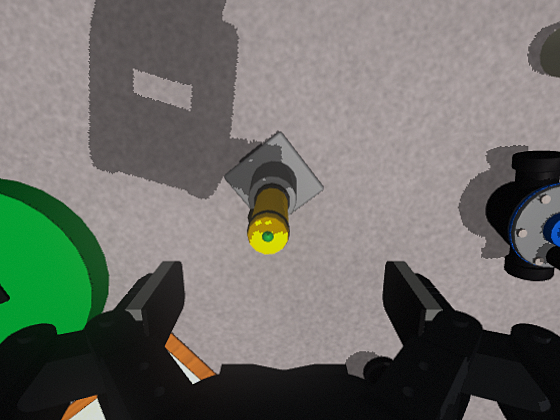

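The wrist view shows the handle top at (267,236) between the open fingers. The wrist estimate is (0.438, −0.305), within 3 mm of the other cameras.

```bash
python3 - <<'E'
from h import *
print(go([.439,-.304,.107]), tool(manip.get_state()).round(4).tolist())
E
```

```text
(array([ 0.4089, -0.0243, -0.0157]), np.float64(0.123)) [[0.0046, -0.9235, 0.3836, 0.4335], [-0.0035, 0.3835, 0.9235, -0.2964], [-1.0, -0.0056, -0.0014, 0.2296], [0.0, 0.0, 0.0, 1.0]]
```

Request:
servo_tool:
  deltas:
    - {"fingers":1,"linear":[0,-0.022,-0.0145],"roll":0}
    - {"fingers":1,"linear":[0,0,0],"roll":0}
    - {"fingers":1,"linear":[0.13,0,0],"roll":0}
    - {"fingers":1,"linear":[0.13,0,0],"roll":0}
    - {"fingers":1,"linear":[0,0,0],"roll":0}

```text
time_s: 2.28
ee_pos: [0.4386, -0.3066, 0.1498]
tool_rot: [-0.917, 1.369, 0.904]
contact_force: [-1.2, 0.0, -1.1]
finger_gap: 0.0857
```

```bash
python3 - <<'E'
from h import *
print(go([.439,-.304,.107]), manip.get_state()["contact_force"],tool(manip.get_state()).round(4).tolist())
E
```

```text
(array([0.1425, 0.0032, 0.0087]), np.float64(0.0428)) [-1.17805122  0.01502782 -1.09664266] [[0.0066, -0.9217, 0.3879, 0.4386], [-0.0051, 0.3878, 0.9217, -0.3066], [-1.0, -0.0081, -0.0021, 0.1498], [0.0, 0.0, 0.0, 1.0]]
```

Request:
servo_tool:
  deltas:
    - {"fingers":1,"linear":[0.08,0.003,0.0085],"roll":0}
    - {"fingers":1,"linear":[0.05,0,0],"roll":0}
    - {"fingers":1,"linear":[0,0,0],"roll":0}

```text
time_s: 2.53
ee_pos: [0.4391, -0.3022, 0.1124]
tool_rot: [-0.918, 1.369, 0.906]
contact_force: [-0.0, -1.5, -0.9]
finger_gap: 0.0851
```

```bash
python3 - <<'E'
from h import *
print(go([.439,-.304,.107]), manip.get_state()["contact_force"],tool(manip.get_state()).round(4).tolist())
s,T,c,P,ok=wrist("w2")
H,S,V=cv2.split(cv2.cvtColor(c["color"],cv2.COLOR_BGR2HSV))
m=ok&(P[...,2]>.162)&(P[...,2]<.172)&(H>20)&(H<36)&(S>100)&(abs(P[...,0]-.44)<.05)&(abs(P[...,1]+.303)<.05)
print(m.sum(),circ(P[m]))
E
```

```text
(array([ 0.018 , -0.0017, -0.0056]), np.float64(0.0057)) [-0.00439793 -1.51945678 -0.89646598] [[0.0061, -0.9222, 0.3866, 0.4391], [-0.0044, 0.3865, 0.9223, -0.3022], [-1.0, -0.0073, -0.0017, 0.1124], [0.0, 0.0, 0.0, 1.0]]
4216 (0.4373, -0.3045, 13.9)
```

Request:
servo_tool:
  deltas:
    - {"fingers":1,"linear":[0.016,0,-0.0055],"roll":0}
    - {"fingers":0,"linear":[0,0,0],"roll":0}
    - {"fingers":0,"linear":[0,0,0],"roll":0}
    - {"fingers":0,"linear":[0,0,0],"roll":0}
    - {"fingers":0,"linear":[0,0,0],"roll":0}

```text
time_s: 3.0
ee_pos: [0.441, -0.3051, 0.1151]
tool_rot: [-0.925, 1.365, 0.9]
contact_force: [0.6, 0.5, -0.3]
finger_gap: 0.0389
```

Request:
servo_tool:
  deltas:
    - {"fingers":0,"linear":[0,0,0],"roll":0}
    - {"fingers":0,"linear":[0,0,0],"roll":0}
    - {"fingers":0,"linear":[0,0,0],"roll":0}
    - {"fingers":0,"linear":[0,0,0],"roll":0}
    - {"fingers":0,"linear":[0,0,0],"roll":0}

```text
time_s: 3.42
ee_pos: [0.441, -0.3053, 0.1158]
tool_rot: [-0.925, 1.365, 0.899]
contact_force: [0.8, -0.7, -0.4]
finger_gap: 0.027
```

```bash
python3 - <<'E'
from h import *
st=manip.get_state();print(st["contact_force"],st["wrist_torque"],st["finger_gap"],tool(st).round(4).tolist())
E
```

```text
[ 0.83774096 -0.65367232 -0.37448732] [ 0.05369433 -0.03338334 -0.00101   ] 0.026971283379225774 [[0.0133, -0.9225, 0.3858, 0.441], [-0.0103, 0.3857, 0.9226, -0.3053], [-0.9999, -0.0162, -0.0044, 0.1158], [0.0, 0.0, 0.0, 1.0]]
```

Gripped (gap 27 mm). Lifting straight out.

Request:
servo_tool:
  deltas:
    - {"fingers":0,"linear":[-0.05,0,0],"roll":0}
    - {"fingers":0,"linear":[-0.09,0,0],"roll":0}
    - {"fingers":0,"linear":[-0.09,0,0],"roll":0}
    - {"fingers":0,"linear":[-0.09,0,0],"roll":0}
    - {"fingers":0,"linear":[-0.09,0,0],"roll":0}

```text
time_s: 3.83
ee_pos: [0.4366, -0.3017, 0.2363]
tool_rot: [-0.914, 1.37, 0.911]
contact_force: [0.6, -0.6, -2.6]
finger_gap: 0.0267
```

Request:
servo_tool:
  deltas:
    - {"fingers":0,"linear":[-0.04,0,0],"roll":0}
    - {"fingers":0,"linear":[0,0,0],"roll":0}
    - {"fingers":0,"linear":[0,0,0],"roll":0}

```text
time_s: 4.08
ee_pos: [0.4378, -0.3026, 0.2539]
tool_rot: [-0.92, 1.367, 0.904]
contact_force: [0.5, 0.2, -2.6]
finger_gap: 0.0263
```

```bash
python3 - <<'E'
from h import *
st=manip.get_state();print(st["contact_force"],st["wrist_torque"],st["finger_gap"],tool(st).round(4).tolist())
s,T,c,P,ok=wrist("w3"); pickle.dump((s,c),open("w3.pkl","wb"))
E
```

```text
[ 0.47101157  0.15243347 -2.58820939] [-0.00469561 -0.0205146  -0.03535181] 0.026304255366371144 [[0.0082, -0.9225, 0.3859, 0.4378], [-0.0059, 0.3859, 0.9225, -0.3026], [-0.9999, -0.0099, -0.0023, 0.2539], [0.0, 0.0, 0.0, 1.0]]
```

View pics/w3.png

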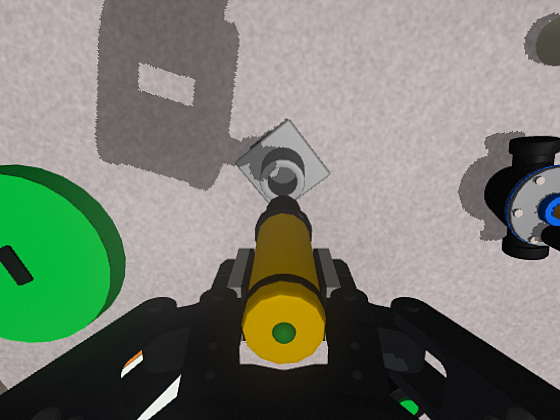

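The tester is held: handle top at (284,333), body between the pads, and the cradle empty below at (283,175). Fitting its axis.

```bash
cat >> h.py <<'E'
from scipy.optimize import least_squares
def axis(P,ok,c,T):
    "handle cylinder fit in the tool frame: returns axis point at TCP level and slope, top height"
    H,S,V=cv2.split(cv2.cvtColor(c["color"],cv2.COLOR_BGR2HSV))
    Q=(P-T[:3,3])@T[:3,:3]
    m=ok&(H>16)&(H<36)&(S>100)&(abs(Q[...,1])<.04)&(abs(Q[...,2])<.03)&(Q[...,0]>-.075)&(Q[...,0]<.04)
    q=Q[m]; top=np.percentile(q[:,0],3); side=q[q[:,0]>top+.006]; cap=q[q[:,0]<top+.003]
    f=lambda p: np.hypot(side[:,1]-p[0]-p[1]*side[:,0], side[:,2]-p[2]-p[3]*side[:,0])-.014
    r=least_squares(f,[0,0,0,0],loss="soft_l1",f_scale=.001)
    return r.x.round(4), np.sqrt((r.fun**2).mean()).round(5), top.round(4), circ(cap[:,1:]), len(side),len(cap)
E
python3 - <<'E'
from h import *
s,c=pickle.load(open("w3.pkl","rb"));T=tool(s);P,ok=cloud(c,T@np.array(c["hand_eye"]))
print(axis(P,ok,c,T))
for n in("scene","top"):
    c=eyes.read_camera(n);P,ok=cloud(c);pickle.dump(c,open(n+"1.pkl","wb"))
    T=tool(manip.get_state());print(T[:3,3]); print(n,axis(P,ok,c,T))
    z=P[...,2];m=ok&(np.hypot(P[...,0]-.44,P[...,1]+.3)<.03)&(z>.1)&(z<.2);q=P[m]
    print("lowest",np.percentile(q[:,2],[0,2]) , q[q[:,2]<q[:,2].min()+.02].mean(0).round(4)if len(q) else 0)
    if n=="scene": cv2.imwrite("pics/s1.png",cv2.resize(c["color"][120:270,50:250],(800,600)))
E
```

```text
(array([ 0.0024,  0.0224, -0.0002, -0.0029]), np.float64(0.00351), np.float64(-0.0572), (0.013, -0.0004, 15.7), 9081, 295)
[ 0.43749741 -0.30244633  0.25294638]
scene (array([ 0.002 ,  0.0114, -0.0004, -0.0319]), np.float64(0.00106), np.float64(-0.0503), (-0.0035, 0.001, 16.7), 329, 68)
lowest [0.15431608 0.15476241] [ 0.4372 -0.3021  0.1621]
[ 0.4374186  -0.30234272  0.25265972]
top (array([-0.0007,  0.0213,  0.0086, -0.2263]), np.float64(0.00122), np.float64(-0.0662), (0.0131, 0.0279, 2.0), 32, 3)
lowest [0.18105246 0.18149107] [ 0.4342 -0.291   0.186 ]
```

View pics/s1.png

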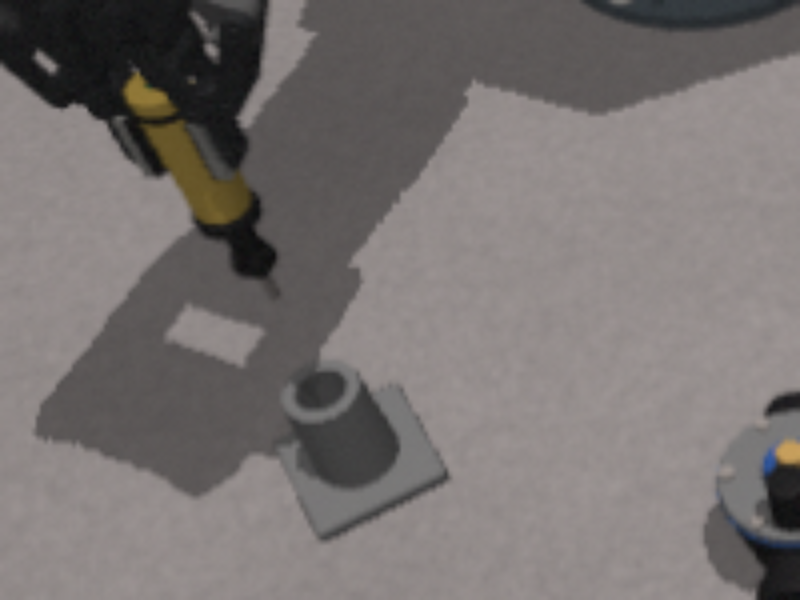

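The scene crop shows the tester hanging upright in the jaws with its tip at (275,295) over the empty cradle. The fits agree: tip about 99 mm below the TCP, offset about +4 mm in tool y.

```bash
cat >> h.py <<'E'
TIP=np.array([.099,.004,-.0005])
def tipto(target):
    T=tool(manip.get_state()); t=T[:3,:3]@TIP+T[:3,3]; d=T[:3,:3].T@(np.array(target)-t)
    print("tip",t.round(4),"xT",T[:3,0].round(4),"units",(d/.3).round(4),"mm",(d*1000).round(1),"rows40",(np.linalg.norm(d)/.04).round(2))
E
python3 - <<'E'
from h import *
tipto([.6207,.116,.15])
c=pickle.load(open("scene1.pkl","rb"));P,ok=cloud(c)
q=P[ok&(np.hypot(P[...,0]-.44,P[...,1]+.3)<.03)&(P[...,2]>.14)&(P[...,2]<.173)];print(q.round(4))
E
```

```text
tip [ 0.4342 -0.3017  0.1536] xT [ 0.0063 -0.0044 -1.    ] units [ 0.0099 -0.0362  1.5244] mm [  3.  -10.9 457.3] rows40 11.44
[[ 0.4379 -0.3008  0.1707]
 [ 0.4347 -0.3     0.1668]
 [ 0.437  -0.3038  0.1677]
 [ 0.4391 -0.3014  0.1692]
 [ 0.4378 -0.3     0.1672]
 [ 0.4381 -0.3045  0.166 ]
 [ 0.4373 -0.303   0.1646]
 [ 0.4375 -0.3011  0.1641]
 [ 0.4366 -0.2996  0.1625]
 [ 0.4375 -0.3039  0.1619]
 [ 0.437  -0.3023  0.1607]
 [ 0.436  -0.3009  0.159 ]
 [ 0.4385 -0.3047  0.1601]
 [ 0.4377 -0.3031  0.1586]
 [ 0.4352 -0.3003  0.1546]
 [ 0.4365 -0.3045  0.1545]
 [ 0.4379 -0.3023  0.1553]
 [ 0.4377 -0.3006  0.1543]]
```

Request:
servo_tool:
  deltas:
    - {"fingers":0,"linear":[0,-0.0032,0.07],"roll":0}
    - {"fingers":0,"linear":[0,-0.0032,0.13],"roll":0}
    - {"fingers":0,"linear":[0,-0.0032,0.13],"roll":0}
    - {"fingers":0,"linear":[0,-0.0032,0.13],"roll":0}
    - {"fingers":0,"linear":[0,-0.0032,0.13],"roll":0}

```text
time_s: 4.65
ee_pos: [0.5087, -0.1404, 0.2457]
tool_rot: [-0.905, 1.378, 0.906]
contact_force: [1.7, -0.3, -1.5]
finger_gap: 0.0266
```

Request:
servo_tool:
  deltas:
    - {"fingers":0,"linear":[0,-0.0032,0.13],"roll":0}
    - {"fingers":0,"linear":[0,-0.0032,0.13],"roll":0}
    - {"fingers":0,"linear":[0,-0.0032,0.13],"roll":0}
    - {"fingers":0,"linear":[0,-0.0032,0.13],"roll":0}
    - {"fingers":0,"linear":[0,-0.0032,0.13],"roll":0}

```text
time_s: 5.07
ee_pos: [0.5903, 0.0468, 0.2381]
tool_rot: [-0.9, 1.386, 0.912]
contact_force: [1.0, -0.0, -1.6]
finger_gap: 0.0265
```

Request:
servo_tool:
  deltas:
    - {"fingers":0,"linear":[0,-0.0032,0.12],"roll":0}
    - {"fingers":0,"linear":[0,0,0.06],"roll":0}
    - {"fingers":0,"linear":[0,0,0.0],"roll":0}
    - {"fingers":0,"linear":[0,0,0],"roll":0}

```text
time_s: 5.4
ee_pos: [0.6131, 0.1065, 0.2305]
tool_rot: [-0.902, 1.391, 0.922]
contact_force: [-0.0, -0.6, -2.4]
finger_gap: 0.0264
```

```bash
cat >> h.py <<'E'
def stud(P,ok,x,y):
    c=(np.hypot(P[...,0]-x,P[...,1]-y)<.016)&ok&(P[...,2]>.08)&(P[...,2]<.097); return c
E
python3 - <<'E'
from h import *
tipto([.6207,.116,.1])
s,T,c,P,ok=wrist("w4"); pickle.dump((s,c),open("w4.pkl","wb"))
H,S,V=cv2.split(cv2.cvtColor(c["color"],cv2.COLOR_BGR2HSV))
m=ok&(np.hypot(P[...,0]-.6207,P[...,1]-.116)<.03)&(P[...,2]>.084)&(P[...,2]<.096)&(H>8)&(H<32)&(S>60)
print(m.sum(),P[m].mean(0) if m.any() else 0,circ(P[m]) if m.any() else 0)
E
```

```text
tip [0.607  0.1076 0.1316] xT [-2.200e-02  2.000e-04 -9.998e-01] units [ 0.1043 -0.0333  0.0445] mm [ 31.3 -10.   13.3] rows40 0.89
263 [0.61969111 0.11752628 0.08969331] (0.6272, 0.1208, 17.7)
```

View pics/w4.png

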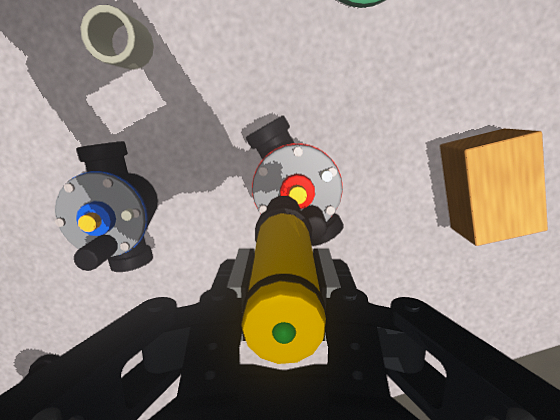

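The wrist view shows the red stud at (297,194) just beyond the nose, with the blue one at (90,222). Centring over the red stud.

Request:
servo_tool:
  deltas:
    - {"fingers":0,"linear":[0,-0.034,0.044],"roll":0}
    - {"fingers":0,"linear":[0,0,0],"roll":0}
    - {"fingers":0,"linear":[0.04,0,0],"roll":0}
    - {"fingers":0,"linear":[0.04,0,0],"roll":0}
    - {"fingers":0,"linear":[0,0,0],"roll":0}

```text
time_s: 5.87
ee_pos: [0.6249, 0.1094, 0.2016]
tool_rot: [-0.897, 1.397, 0.921]
contact_force: [-0.3, -0.1, -3.7]
finger_gap: 0.0266
```

```bash
python3 - <<'E'
from h import *
tipto([.6205,.1165,.09]);print(manip.get_state()["contact_force"])
E
```

```text
tip [0.6183 0.1105 0.1028] xT [-2.670e-02 -8.000e-04 -9.996e-01] units [0.0423 0.0003 0.0218] mm [12.7  0.1  6.5] rows40 0.36
[-0.29495487 -0.05657633 -3.72860779]
```

Request:
servo_tool:
  deltas:
    - {"fingers":0,"linear":[0,0,0.02],"roll":0}
    - {"fingers":0,"linear":[0.016,0,0.003],"roll":0}
    - {"fingers":0,"linear":[0.016,0,0],"roll":0}
    - {"fingers":0,"linear":[0,0,0],"roll":0}

```text
time_s: 6.2
ee_pos: [0.6265, 0.1149, 0.19]
tool_rot: [-0.896, 1.4, 0.92]
contact_force: [0.6, -0.3, -1.9]
finger_gap: 0.0264
```

```bash
python3 - <<'E'
from h import *
tipto([.6205,.1165,.087]);print(manip.get_state()["contact_force"])
E
```

```text
tip [0.6198 0.1159 0.0911] xT [-0.0287 -0.001  -0.9996] units [ 0.0136 -0.0019  0.003 ] mm [ 4.1 -0.6  0.9] rows40 0.11
[ 0.62007953 -0.32109416 -1.93583187]
```

Request:
servo_tool:
  deltas:
    - {"fingers":0,"linear":[0.012,0,0],"roll":0}
    - {"fingers":0,"linear":[0.006,0,0],"roll":0}
    - {"fingers":0,"linear":[0.004,0,0],"roll":0}
    - {"fingers":0,"linear":[0.002,0,0],"roll":0}
    - {"fingers":0,"linear":[0.002,0,0],"roll":0}

```text
time_s: 6.62
ee_pos: [0.6271, 0.1148, 0.1846]
tool_rot: [-0.897, 1.397, 0.918]
contact_force: [-2.2, -0.2, 4.4]
finger_gap: 0.0266
```

```bash
python3 - <<'E'
from h import *
tipto([.6205,.1165,.087]);print(manip.get_state()["contact_force"])
E
```

```text
tip [0.6207 0.1158 0.0857] xT [-0.0251 -0.0013 -0.9997] units [-0.0042  0.0017  0.0019] mm [-1.3  0.5  0.6] rows40 0.04
[-2.2025913  -0.17187974  4.36173682]
```

Net force is about 7 N with the tip at about 0.0857, so the stud is down. Holding briefly, then lifting.

Request:
servo_tool:
  deltas:
    - {"fingers":0,"linear":[0.001,0,0],"roll":0}
    - {"fingers":0,"linear":[0.001,0,0],"roll":0}
    - {"fingers":0,"linear":[0.001,0,0],"roll":0}

```text
time_s: 6.87
ee_pos: [0.627, 0.1148, 0.1846]
tool_rot: [-0.897, 1.396, 0.918]
contact_force: [-2.7, -0.2, 5.9]
finger_gap: 0.0266
```

```bash
python3 - <<'E'
from h import *
tipto([.6205,.1165,.087]);print(manip.get_state()["contact_force"])
c=eyes.read_camera("scene");cv2.imwrite("pics/s2.png",cv2.resize(c["color"][110:290,230:470],(800,600)))
E
```

```text
tip [0.6207 0.1158 0.0857] xT [-0.0246 -0.0012 -0.9997] units [-0.0042  0.0016  0.0019] mm [-1.2  0.5  0.6] rows40 0.04
[-2.65400136 -0.19975466  5.87782364]
```

View pics/s2.png

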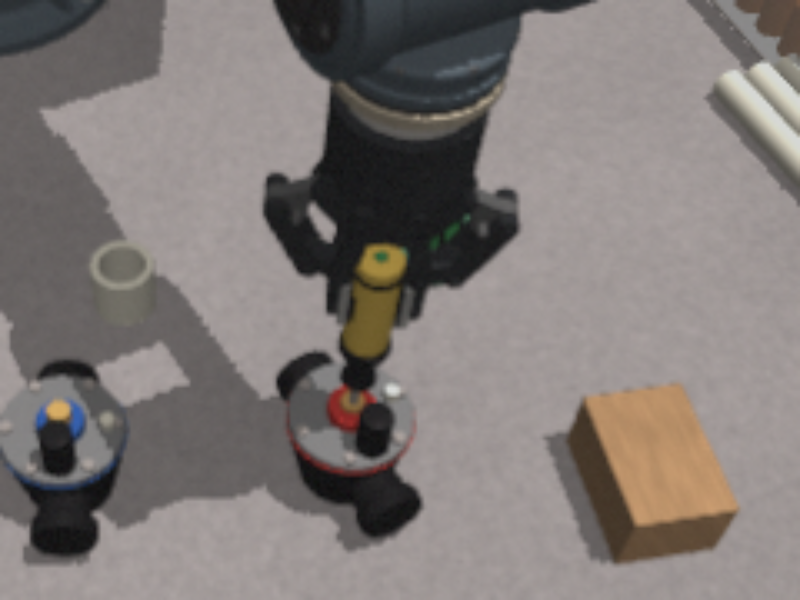

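Request:
servo_tool:
  deltas:
    - {"fingers":0,"linear":[-0.03,0,0],"roll":0}
    - {"fingers":0,"linear":[-0.08,0,0],"roll":0}
    - {"fingers":0,"linear":[-0.08,0,0],"roll":0}
    - {"fingers":0,"linear":[-0.02,0,0],"roll":0}
    - {"fingers":0,"linear":[0,0,0],"roll":0}

```text
time_s: 7.33
ee_pos: [0.6283, 0.115, 0.2484]
tool_rot: [-0.896, 1.398, 0.92]
contact_force: [-0.9, 0.1, -2.1]
finger_gap: 0.0266
```

```bash
python3 - <<'E'
from h import *
tipto([.5718,-.0655,.14]);print(manip.get_state()["contact_force"])
s,T,c,P,ok=wrist("w5"); print(axis(P,ok,c,T))
E
```

```text
tip [0.6218 0.116  0.1495] xT [-0.027  -0.001  -0.9996] units [ 0.0368 -0.0869 -0.6213] mm [  11.   -26.1 -186.4] rows40 4.71
[-0.94899658  0.06527124 -2.11704175]
(array([ 0.0024,  0.0102, -0.0002, -0.0032]), np.float64(0.00048), np.float64(-0.0512), (0.0064, 0.0004, 17.9), 4453, 4388)
```

The crop shows the probe pressed on the red ring's stud at (352,400), with the stud sunk. The tester hasn't slipped (clean fit, rms 0.5 mm). On to blue.

Request:
servo_tool:
  deltas:
    - {"fingers":0,"linear":[0,-0.011,-0.05],"roll":0}
    - {"fingers":0,"linear":[0,-0.011,-0.08],"roll":0}
    - {"fingers":0,"linear":[0,-0.011,-0.08],"roll":0}
    - {"fingers":0,"linear":[0,-0.011,-0.08],"roll":0}
    - {"fingers":0,"linear":[0,-0.011,-0.08],"roll":0}

```text
time_s: 7.8
ee_pos: [0.5963, 0.0046, 0.2413]
tool_rot: [-0.898, 1.403, 0.929]
contact_force: [-0.2, 0.2, -3.0]
finger_gap: 0.0265
```

Request:
servo_tool:
  deltas:
    - {"fingers":0,"linear":[0,-0.011,-0.08],"roll":0}
    - {"fingers":0,"linear":[0,-0.011,-0.08],"roll":0}
    - {"fingers":0,"linear":[0,-0.01,-0.07],"roll":0}
    - {"fingers":0,"linear":[0,0,-0.02],"roll":0}
    - {"fingers":0,"linear":[0,0,0],"roll":0}

```text
time_s: 8.22
ee_pos: [0.5695, -0.078, 0.235]
tool_rot: [-0.89, 1.413, 0.932]
contact_force: [0.0, 0.7, -2.2]
finger_gap: 0.0269
```

```bash
python3 - <<'E'
from h import *
tipto([.5718,-.0655,.1]);print(manip.get_state()["contact_force"])
s,T,c,P,ok=wrist("w6")
H,S,V=cv2.split(cv2.cvtColor(c["color"],cv2.COLOR_BGR2HSV))
m=ok&(np.hypot(P[...,0]-.5718,P[...,1]+.0655)<.016)&(P[...,2]>.086)&(P[...,2]<.094)&(H>8)&(H<32)&(S>60)
print(m.sum(),P[m].mean(0) if m.any() else 0,circ(P[m]) if m.any() else 0)
E
```

```text
tip [ 0.5611 -0.0769  0.1362] xT [-4.55e-02 -1.00e-04 -9.99e-01] units [ 0.119  -0.0228  0.0511] mm [35.7 -6.8 15.3] rows40 0.99
[ 0.04840173  0.72673484 -2.21784552]
241 [ 0.56911856 -0.0659015   0.0899004 ] (0.5695, -0.066, 7.8)
```

Request:
servo_tool:
  deltas:
    - {"fingers":0,"linear":[0.06,-0.02,0.048],"roll":0}
    - {"fingers":0,"linear":[0.04,0,0],"roll":0}
    - {"fingers":0,"linear":[0,0,0],"roll":0}

```text
time_s: 8.52
ee_pos: [0.5799, -0.0647, 0.2026]
tool_rot: [-0.891, 1.412, 0.932]
contact_force: [0.0, 0.3, -2.7]
finger_gap: 0.0267
```

```bash
python3 - <<'E'
from h import *
tipto([.571,-.0655,.09]);print(manip.get_state()["contact_force"])
E
```

```text
tip [ 0.5715 -0.0636  0.1039] xT [-4.54e-02  3.00e-04 -9.99e-01] units [ 0.0462 -0.0029 -0.0057] mm [13.9 -0.9 -1.7] rows40 0.35
[ 0.02568241  0.30387278 -2.72800236]
```

Request:
servo_tool:
  deltas:
    - {"fingers":0,"linear":[0.03,-0.002,-0.004],"roll":0}
    - {"fingers":0,"linear":[0.02,0,0],"roll":0}
    - {"fingers":0,"linear":[0.012,0,0],"roll":0}
    - {"fingers":0,"linear":[0.008,0,0],"roll":0}
    - {"fingers":0,"linear":[0.006,0,0],"roll":0}

```text
time_s: 8.93
ee_pos: [0.5812, -0.0657, 0.184]
tool_rot: [-0.898, 1.406, 0.929]
contact_force: [-7.0, 0.5, 14.0]
finger_gap: 0.0266
```

```bash
python3 - <<'E'
from h import *
tipto([.571,-.0655,.085]);print(manip.get_state()["contact_force"])
E
```

```text
tip [ 0.5736 -0.0649  0.0852] xT [-0.0379 -0.0025 -0.9993] units [ 0.0011  0.0072 -0.0053] mm [ 0.3  2.2 -1.6] rows40 0.07
[-6.99001745  0.52585589 14.03413226]
```

Blue is pressed hard to its stop (about 16 N net). This reaction also straightens the hand's small tilt, so I'm holding a few rows more.

Request:
servo_tool:
  deltas:
    - {"fingers":0,"linear":[0.005,0.006,0],"roll":0}
    - {"fingers":0,"linear":[0.005,0.006,0],"roll":0}
    - {"fingers":0,"linear":[0.005,0.006,0],"roll":0}
    - {"fingers":0,"linear":[0.005,0.005,0],"roll":0}
    - {"fingers":0,"linear":[0.005,0.005,0],"roll":0}

```text
time_s: 9.35
ee_pos: [0.577, -0.0642, 0.1846]
tool_rot: [-0.907, 1.396, 0.918]
contact_force: [2.0, -0.7, 5.6]
finger_gap: 0.0267
```

```bash
python3 - <<'E'
from h import *
tipto([.571,-.0655,.085]);print(manip.get_state()["contact_force"])
s,T,c,P,ok=wrist("w7"); print(axis(P,ok,c,T))
E
```

```text
tip [ 0.5708 -0.0638  0.0857] xT [-0.0232 -0.0071 -0.9997] units [ 0.0025 -0.0029 -0.0049] mm [ 0.8 -0.9 -1.5] rows40 0.05
[ 1.96356603 -0.65868305  5.5892335 ]
(array([ 0.0023,  0.0068, -0.0002, -0.004 ]), np.float64(0.00047), np.float64(-0.0514), (0.0067, -0.0007, 17.8), 4410, 4372)
```

Request:
servo_tool:
  deltas:
    - {"fingers":0,"linear":[0.007,0.003,0],"roll":0}
    - {"fingers":0,"linear":[0.007,0.004,0],"roll":0}
    - {"fingers":0,"linear":[0.007,0.004,0],"roll":0}
    - {"fingers":0,"linear":[0.007,0.004,0],"roll":0}
    - {"fingers":0,"linear":[0.007,0.004,0],"roll":0}

```text
time_s: 9.82
ee_pos: [0.5765, -0.0642, 0.1845]
tool_rot: [-0.918, 1.383, 0.904]
contact_force: [-2.6, -0.4, 13.6]
finger_gap: 0.0267
```

```bash
python3 - <<'E'
from h import *
tipto([.571,-.0655,.085]);print(manip.get_state()["contact_force"])
E
```

```text
tip [ 0.5722 -0.0644  0.0855] xT [-0.0045 -0.0129 -0.9999] units [ 0.0016  0.0021 -0.005 ] mm [ 0.5  0.6 -1.5] rows40 0.04
[-2.64523238 -0.44013064 13.60459982]
```

Request:
servo_tool:
  deltas:
    - {"fingers":0,"linear":[0.006,0.004,0],"roll":0}
    - {"fingers":0,"linear":[0.006,0.004,0],"roll":0}
    - {"fingers":0,"linear":[0.006,0.004,0],"roll":0}
    - {"fingers":0,"linear":[0.005,0.004,0],"roll":0}

```text
time_s: 10.15
ee_pos: [0.5748, -0.0636, 0.1847]
tool_rot: [-0.925, 1.375, 0.896]
contact_force: [-1.3, -1.4, 7.0]
finger_gap: 0.0266
```

Request:
servo_tool:
  deltas:
    - {"fingers":0,"linear":[-0.04,0,0],"roll":0}
    - {"fingers":0,"linear":[-0.12,0,0],"roll":0}
    - {"fingers":0,"linear":[-0.08,0,0],"roll":0}

```text
time_s: 10.4
ee_pos: [0.5721, -0.0622, 0.2548]
tool_rot: [-0.921, 1.381, 0.9]
contact_force: [0.3, 0.0, -0.8]
finger_gap: 0.0273
```

```bash
python3 - <<'E'
from h import *
s,T,c,P,ok=wrist("w8"); print(axis(P,ok,c,T),s["contact_force"])
# dock estimate from saved images: collar/mouth ring and foot
for n in("top","scene"):
    c=pickle.load(open(n+".pkl","rb")); P,ok=cloud(c)
    H,S,V=cv2.split(cv2.cvtColor(c["color"],cv2.COLOR_BGR2HSV))
    near=ok&(np.hypot(P[...,0]-.451,P[...,1]-.255)<.06)
    m=near&(H<18)&(S>120)&(P[...,2]>.078)&(P[...,2]<.09); print(n,m.sum(),circ(P[m]),P[m].mean(0).round(4))
    m=near&(H>40)&(H<90)&(S>60)&(P[...,2]>.004)&(P[...,2]<.03); print(" foot",m.sum(),circ(P[m]))
tipto([.451,.2545,.14])
E
```

```text
(array([ 0.0024,  0.011 , -0.0002, -0.0025]), np.float64(0.00048), np.float64(-0.0513), (0.0066, 0.0007, 17.9), 4417, 4388) [ 0.29563768  0.04376749 -0.84977136]
top 91 (0.4498, 0.2581, 19.5) [0.4491 0.2571 0.0833]
 foot 517 (0.4503, 0.2577, 43.7)
scene 94 (0.4478, 0.2572, 21.5) [0.4493 0.2557 0.0816]
 foot 508 (0.4513, 0.2552, 44.4)
tip [ 0.57   -0.0628  0.1597] xT [ 0.0052 -0.0161 -0.9999] units [0.0466 0.7777 0.8207] mm [ 14.  233.3 246.2] rows40 8.49
```

Request:
servo_tool:
  deltas:
    - {"fingers":0,"linear":[-0.002,0.06,0.075],"roll":0}
    - {"fingers":0,"linear":[-0.002,0.083,0.103],"roll":0}
    - {"fingers":0,"linear":[-0.002,0.083,0.103],"roll":0}
    - {"fingers":0,"linear":[-0.002,0.083,0.103],"roll":0}
    - {"fingers":0,"linear":[-0.002,0.083,0.103],"roll":0}

```text
time_s: 10.87
ee_pos: [0.5229, 0.1177, 0.2609]
tool_rot: [-0.921, 1.374, 0.883]
contact_force: [-0.2, 0.1, -1.3]
finger_gap: 0.0266
```

Request:
servo_tool:
  deltas:
    - {"fingers":0,"linear":[-0.002,0.083,0.103],"roll":0}
    - {"fingers":0,"linear":[-0.002,0.083,0.103],"roll":0}
    - {"fingers":0,"linear":[-0.002,0.06,0.09],"roll":0}
    - {"fingers":0,"linear":[0,0.02,0.03],"roll":0}
    - {"fingers":0,"linear":[0,0,0],"roll":0}

```text
time_s: 11.28
ee_pos: [0.4887, 0.2482, 0.2601]
tool_rot: [-0.923, 1.369, 0.888]
contact_force: [0.7, -0.2, -2.9]
finger_gap: 0.0268
```

```bash
cat >> h.py <<'E'
def dock(P,ok,c):
    H,S,V=cv2.split(cv2.cvtColor(c["color"],cv2.COLOR_BGR2HSV))
    near=ok&(np.hypot(P[...,0]-.45,P[...,1]-.256)<.06)
    m=near&((H<18)|(H>175))&(S>120)&(P[...,2]>.079)&(P[...,2]<.09); q=P[m]
    f=lambda p: np.clip(np.hypot(q[:,0]-p[0],q[:,1]-p[1])-.017,-1,1)
    r=least_squares(lambda p:np.hypot(q[:,0]-p[0],q[:,1]-p[1])-p[2],[.45,.256,.017],loss="soft_l1",f_scale=.001)
    print("collar",len(q),"enc",circ(q),"lsq",r.x.round(4),"z",np.median(q[:,2]).round(4))
    m=near&(H>40)&(H<90)&(S>60)&(P[...,2]>.004)&(P[...,2]<.03); print(" foot",m.sum(),circ(P[m]))
E
python3 - <<'E'
from h import *
s,T,c,P,ok=wrist("w9"); print(axis(P,ok,c,T),s["contact_force"]); dock(P,ok,c)
tipto([.450,.257,.14])
E
```

```text
(array([ 0.0024,  0.0198, -0.0002, -0.0036]), np.float64(0.00354), np.float64(-0.0697), (0.017, -0.0005, 15.7), 9473, 384) [ 0.70447073 -0.24519953 -2.91547128]
collar 620 enc (0.4469, 0.257, 19.8) lsq [0.4465 0.2569 0.0167] z 0.0836
 foot 3616 (0.4468, 0.2569, 44.5)
tip [0.4865 0.2468 0.161 ] xT [ 0.0152 -0.0157 -0.9998] units [ 0.0675  0.1267 -0.0162] mm [20.3 38.  -4.9] rows40 1.08
```

View pics/w9.png

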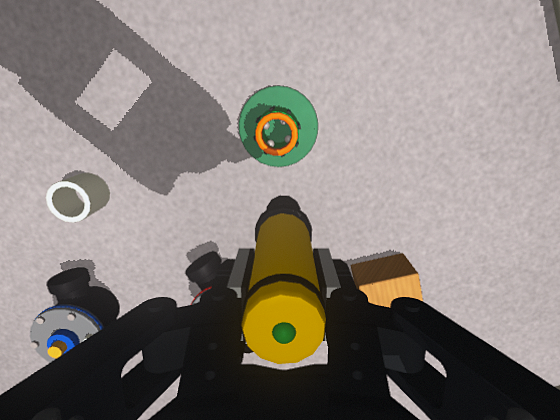

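The wrist view shows the green dock with its orange collar at (277,133), clear of the nose. The wrist camera consistently reads about 2.5 mm lower in x than the others. Both the tip and the dock are measured in its frame, so I'll use that and recheck close up.

Request:
servo_tool:
  deltas:
    - {"fingers":0,"linear":[0,0.07,-0.009],"roll":0}
    - {"fingers":0,"linear":[0,0.064,-0.009],"roll":0}
    - {"fingers":0,"linear":[0.08,0,0],"roll":0}
    - {"fingers":0,"linear":[0.08,0,0],"roll":0}
    - {"fingers":0,"linear":[0,0,0],"roll":0}

```text
time_s: 11.75
ee_pos: [0.4515, 0.2526, 0.2106]
tool_rot: [-0.921, 1.368, 0.883]
contact_force: [-0.2, -0.8, -3.0]
finger_gap: 0.0269
```

```bash
python3 - <<'E'
from h import *
tipto([.447,.257,.09]);print(manip.get_state()["contact_force"])
E
```

```text
tip [0.4495 0.2522 0.1116] xT [ 0.0187 -0.0157 -0.9997] units [0.0715 0.0157 0.012 ] mm [21.5  4.7  3.6] rows40 0.56
[-0.17833753 -0.80766115 -2.99719634]
```

Request:
servo_tool:
  deltas:
    - {"fingers":0,"linear":[0.02,0.014,0.012],"roll":0}
    - {"fingers":0,"linear":[0.02,0.001,0],"roll":0}
    - {"fingers":0,"linear":[0,0,0],"roll":0}

```text
time_s: 12.0
ee_pos: [0.4505, 0.2557, 0.1992]
tool_rot: [-0.919, 1.368, 0.88]
contact_force: [0.7, -0.3, -2.7]
finger_gap: 0.0266
```

```bash
python3 - <<'E'
from h import *
tipto([.447,.257,.09]);print(manip.get_state()["contact_force"])
s,T,c,P,ok=wrist("w10"); print(axis(P,ok,c,T)); dock(P,ok,c)
c=eyes.read_camera("scene");P,ok=cloud(c);dock(P,ok,c);pickle.dump(c,open("scene2.pkl","wb"))
a=c["color"][125:215,300:420];d=eyes.read_camera("top")["color"][220:310,140:260]
cv2.imwrite("pics/s3.png",np.hstack([cv2.resize(a,(400,300),interpolation=cv2.INTER_CUBIC),cv2.resize(d,(400,300),interpolation=cv2.INTER_CUBIC)]))
for z0,z1 in((.092,.113),(.128,.155),(.17,.235)):
    m=ok&(np.hypot(P[...,0]-.448,P[...,1]-.257)<.02)&(P[...,2]>z0)&(P[...,2]<z1);q=P[m];print(z0,len(q),q.mean(0).round(4) if len(q) else 0, q.min(0).round(4) if len(q) else 0,q.max(0).round(4)if len(q) else 0)
E
```

```text
tip [0.4485 0.2553 0.1001] xT [ 0.0196 -0.0159 -0.9997] units [0.0335 0.0078 0.0034] mm [10.   2.3  1. ] rows40 0.26
[ 0.7485929  -0.34903903 -2.74134976]
(array([ 0.0024,  0.0217, -0.0002, -0.0015]), np.float64(0.00352), np.float64(-0.0695), (0.0175, -0.0006, 15.2), 9243, 336)
collar 716 enc (0.4469, 0.2571, 19.6) lsq [0.4465 0.2571 0.0168] z 0.0837
 foot 3890 (0.4467, 0.2573, 44.5)
collar 80 enc (0.4503, 0.2572, 19.8) lsq [0.4504 0.2563 0.0168] z 0.0818
 foot 504 (0.4501, 0.2548, 44.5)
0.092 11 [0.452  0.2549 0.1066] [0.4474 0.2528 0.1008] [0.4548 0.2575 0.1114]
0.128 72 [0.4553 0.253  0.1382] [0.444  0.2451 0.1283] [0.462  0.2654 0.152 ]
0.17 306 [0.4591 0.2522 0.2044] [0.4451 0.2377 0.1705] [0.4654 0.2691 0.2347]
```

View pics/s3.png

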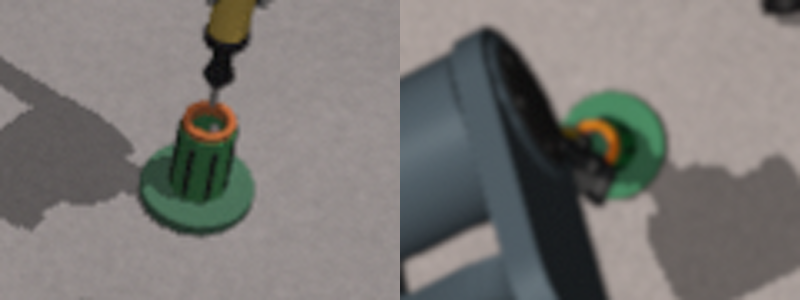

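The scene crop shows the probe directly over the collar's opening at (212,100). That camera puts tip and cap within about 0.5 mm and the wrist camera within about 2 mm, so I'll shift by half and descend.

Request:
servo_tool:
  deltas:
    - {"fingers":0,"linear":[0.03,0.0035,0.001],"roll":0}
    - {"fingers":0,"linear":[0.04,0,0],"roll":0}
    - {"fingers":0,"linear":[0.04,0,0],"roll":0}
    - {"fingers":0,"linear":[0,0,0],"roll":0}

```text
time_s: 12.48
ee_pos: [0.4519, 0.257, 0.1671]
tool_rot: [-0.919, 1.362, 0.879]
contact_force: [-1.0, 0.5, -1.7]
finger_gap: 0.0266
```

```bash
python3 - <<'E'
from h import *
tipto([.4478,.2560,.06]);print(manip.get_state()["contact_force"],manip.get_state()["wrist_torque"])
E
```

```text
tip [0.4506 0.2568 0.068 ] xT [ 0.0255 -0.013  -0.9996] units [ 0.0265  0.0081 -0.0061] mm [ 8.   2.4 -1.8] rows40 0.21
[-0.98651215  0.47615386 -1.67555889] [0.00754144 0.05720325 0.02328077]
```

Request:
servo_tool:
  deltas:
    - {"fingers":0,"linear":[0.008,0.006,-0.003],"roll":0}
    - {"fingers":0,"linear":[0.012,0.0015,0],"roll":0}
    - {"fingers":0,"linear":[0,0,0],"roll":0}

```text
time_s: 12.73
ee_pos: [0.4496, 0.2572, 0.161]
tool_rot: [-0.919, 1.361, 0.879]
contact_force: [0.5, -0.4, -1.5]
finger_gap: 0.0269
```

```bash
python3 - <<'E'
from h import *
tipto([.4482,.2558,.042]);print(manip.get_state()["contact_force"],manip.get_state()["wrist_torque"])
E
```

```text
tip [0.4483 0.257  0.0619] xT [ 0.0259 -0.0128 -0.9996] units [ 0.0665  0.0006 -0.0039] mm [19.9  0.2 -1.2] rows40 0.5
[ 0.52614079 -0.35988952 -1.51940906] [ 0.00816773 -0.03600171 -0.06253553]
```

Aligned. Descending slowly into the mouth.

Request:
servo_tool:
  deltas:
    - {"fingers":0,"linear":[0.015,0.0005,-0.002],"roll":0}
    - {"fingers":0,"linear":[0.02,0.0006,-0.001],"roll":0}
    - {"fingers":0,"linear":[0.02,0.0006,0],"roll":0}
    - {"fingers":0,"linear":[0.012,0.0004,0],"roll":0}

```text
time_s: 13.07
ee_pos: [0.45, 0.2567, 0.1408]
tool_rot: [-0.919, 1.358, 0.878]
contact_force: [-0.1, -0.6, -2.6]
finger_gap: 0.027
```

```bash
python3 - <<'E'
from h import *
tipto([.4482,.2558,.042]);print(manip.get_state()["contact_force"],manip.get_state()["wrist_torque"])
c=eyes.read_camera("scene")
cv2.imwrite("pics/s4.png",cv2.resize(c["color"][125:215,300:420],(400,300),interpolation=cv2.INTER_CUBIC))
E
```

```text
tip [0.449  0.2568 0.0418] xT [ 0.0289 -0.0114 -0.9995] units [-0.0008  0.001  -0.0039] mm [-0.2  0.3 -1.2] rows40 0.03
[-0.10319799 -0.57304816 -2.60452434] [ 0.05462563  0.01309921 -0.09659102]
```

View pics/s4.png

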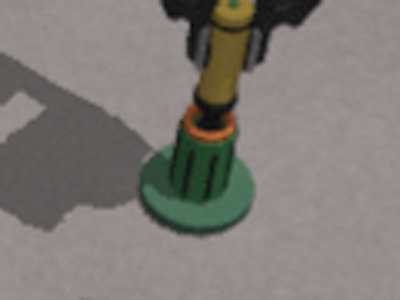

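The nose is inside the cap with no side force. Pushing through the click.

Request:
servo_tool:
  deltas:
    - {"fingers":0,"linear":[0.014,0.0004,0],"roll":0}
    - {"fingers":0,"linear":[0.018,0.0005,0],"roll":0}
    - {"fingers":0,"linear":[0.02,0.0006,0],"roll":0}
    - {"fingers":0,"linear":[0.02,0.0006,0],"roll":0}

```text
time_s: 13.45
ee_pos: [0.45, 0.257, 0.1184]
tool_rot: [-0.919, 1.358, 0.878]
contact_force: [-0.8, -1.2, 5.1]
finger_gap: 0.0266
```

```bash
python3 - <<'E'
from h import *
tipto([.4482,.2558,.018]);print(manip.get_state()["contact_force"],manip.get_state()["wrist_torque"])
E
```

```text
tip [0.449  0.257  0.0193] xT [ 0.0288 -0.0111 -0.9995] units [ 0.0042  0.0009 -0.0047] mm [ 1.3  0.3 -1.4] rows40 0.05
[-0.79452103 -1.21150052  5.14201024] [-0.34146674  0.25263858  0.01692711]
```

It is past the click and on the collar (net about 7.7 N). Pressing a little further for margin.

Request:
servo_tool:
  deltas:
    - {"fingers":0,"linear":[0.009,0,0],"roll":0}
    - {"fingers":0,"linear":[0.008,0,0],"roll":0}
    - {"fingers":0,"linear":[0.007,0,0],"roll":0}

```text
time_s: 13.7
ee_pos: [0.4511, 0.2569, 0.1166]
tool_rot: [-0.92, 1.357, 0.877]
contact_force: [-16.0, -6.1, 38.0]
finger_gap: 0.0271
```

```bash
python3 - <<'E'
from h import *
import time
for i in range(4):
    tipto([.4482,.2558,.017]);print(manip.get_state()["contact_force"]);c=eyes.read_camera("scene")
P,ok=cloud(c);dock(P,ok,c)
w,T,cw,P,ok=wrist("w11");print(axis(P,ok,cw,T),w["finger_gap"],w["time_s"])
cv2.imwrite("pics/s5.png",np.hstack([cv2.resize(c["color"][125:215,300:420],(400,300),interpolation=cv2.INTER_CUBIC),cv2.resize(cw["color"],(400,300))]))
E
```

```text
tip [0.4503 0.2569 0.0176] xT [ 0.0303 -0.0117 -0.9995] units [ 0.0017  0.0049 -0.0061] mm [ 0.5  1.5 -1.8] rows40 0.06
[-16.0497595   -6.11689414  38.04123927]
tip [0.4502 0.2569 0.0175] xT [ 0.0303 -0.0116 -0.9995] units [ 0.0016  0.0047 -0.0061] mm [ 0.5  1.4 -1.8] rows40 0.06
[-15.80290583  -6.97040759  40.50556916]
tip [0.4502 0.2569 0.0175] xT [ 0.0304 -0.0115 -0.9995] units [ 0.0017  0.0047 -0.0062] mm [ 0.5  1.4 -1.9] rows40 0.06
[-15.88242724  -6.50524387  39.73394618]
tip [0.4502 0.2569 0.0176] xT [ 0.0305 -0.0115 -0.9995] units [ 0.0017  0.0047 -0.0062] mm [ 0.5  1.4 -1.8] rows40 0.06
[-15.46413228  -6.49408769  38.85541231]
collar 14 enc (0.4578, 0.2536, 14.9) lsq [0.4519 0.2564 0.0148] z 0.0809
 foot 501 (0.4511, 0.2554, 44.9)
(array([ 0.0029,  0.0305, -0.0003, -0.0022]), np.float64(0.00162), np.float64(-0.0554), (0.0135, 0.0006, 15.4), 6232, 298) 0.026725496389301755 13.9
```

View pics/s5.png

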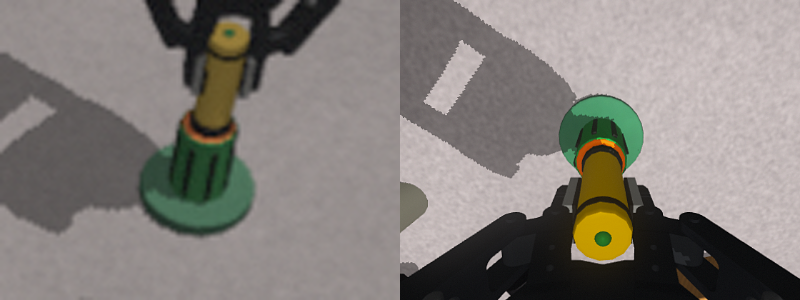

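The nose is fully in and the shoulder has the collar at its stop, but 40 N is more push than needed. Easing to a moderate hold.

Request:
servo_tool:
  deltas:
    - {"fingers":0,"linear":[0.003,0.003,-0.001],"roll":0}
    - {"fingers":0,"linear":[0.003,0.001,0],"roll":0}

```text
time_s: 14.12
ee_pos: [0.45, 0.257, 0.117]
tool_rot: [-0.921, 1.355, 0.877]
contact_force: [-3.3, -3.3, 9.7]
finger_gap: 0.0269
```

```bash
python3 - <<'E'
from h import *
for i in range(4):
    tipto([.4482,.2558,.017]);print(manip.get_state()["contact_force"]);c=eyes.read_camera("top")
E
```

```text
tip [0.4493 0.257  0.0179] xT [ 0.0317 -0.0115 -0.9994] units [ 0.0029  0.0019 -0.0052] mm [ 0.9  0.6 -1.6] rows40 0.05
[-3.28327433 -3.31898897  9.67282831]
tip [0.4494 0.257  0.0179] xT [ 0.0319 -0.0115 -0.9994] units [ 0.0028  0.0022 -0.0054] mm [ 0.8  0.7 -1.6] rows40 0.05
[-3.43170283 -3.36398978 12.89461145]
tip [0.4495 0.257  0.0178] xT [ 0.0318 -0.0116 -0.9994] units [ 0.0027  0.0024 -0.0054] mm [ 0.8  0.7 -1.6] rows40 0.05
[-4.00524502 -4.21167085 14.26636728]
tip [0.4495 0.257  0.0179] xT [ 0.0317 -0.0116 -0.9994] units [ 0.0027  0.0024 -0.0053] mm [ 0.8  0.7 -1.6] rows40 0.05
[-4.74611508 -3.70414789 14.27673268]
```

A steady hold of about 14 N (17 N net of weight) keeps the collar fully down. Checking the bystanders, then handing in.

```bash
python3 - <<'E'
from h import *
a=pickle.load(open("scene.pkl","rb"));b=eyes.read_camera("scene")
for l,(x,y,r,z0) in dict(sprinkler=(.734,-.273,.04,.085),coupling=(.431,.014,.04,.035)).items():
    for c in(a,b):
        P,ok=cloud(c);m=ok&(np.hypot(P[...,0]-x,P[...,1]-y)<r)&(P[...,2]>z0)&(P[...,2]<z0+.02);print(l,m.sum(),circ(P[m]))
d=np.abs(a["color"][215:285,395:460].astype(int)-b["color"][215:285,395:460]).max(2);print("carton changed px",(d>40).sum())
s=manip.get_state();print(s["time_s"],s["contact_force"],s["finger_gap"]);print(manip.close_job())
E
```

```text
sprinkler 647 (0.7337, -0.2746, 26.0)
sprinkler 649 (0.7334, -0.2744, 26.2)
coupling 167 (0.4314, 0.0135, 24.7)
coupling 164 (0.431, 0.0133, 24.8)
carton changed px 0
14.3667 [-4.71399618 -4.36071463 14.42850272] 0.026832005437648992
the job is handed in; nothing more can be done
None
```

I finished the job in the order asked and handed it in at 14.4 s; the hand-in reported no verdict. The tester came out of the cradle and pressed the red stud, then the blue. It was then snapped into the dock cap and is still gripped and pressed there.

**Last checks**
- **Studs:** by force and tip height, both went fully down. Red took about 8 N net with the tip near 86 mm, and blue up to 16 N net with the tip near 85 mm.
- **Dock:** the tip is at about 18 mm and steady, so the collar is about 4 mm down. The hold is about 14 N upward (17 N net of the tester's weight), above the collar's 9 N, with the grip gap at 26.8 mm.
- **Bystanders:** the sprinkler and coupling measure within 0.5 mm of where they started, and the carton shows no changed pixels.

**Deviations and disagreements**
- **Push in the dock:** it briefly reached about 40 N (43 N at the wrist) through the tester, with about 16 N sideways. I eased it straight away.
- **Tilt:** the hand tilt drifted up to about 2.6°, leaving the tester about 3° off upright before the blue press. I used the press on the blue stud to straighten it before docking.
- **Cameras:** the wrist camera read about 2.5 mm lower in x than the other two, so I set the final alignment between them.

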